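Copy a corner angle to a fold mirror with a hinged bevel

ROBOT

A 6-joint arm with a two-finger parallel gripper is mounted at the origin on the work surface. World frame = base frame: x ahead of the robot, y to its left, z up, the work surface at z = 0. Lengths are in m, angles in rad, forces in N, time in s.
With the tool pointing down it reaches from about 0.35 to 0.975 m from the base axis. Payload 17.4 kg.
Tool frame: the origin (TCP) lies on the centre line of the jaws, within the pads' length; the fingertips stand 14 mm ahead of it and the grasp point (between the pads) lies 5 mm behind it (robot.finger_overhang is the z of the fingertips in the tool frame, in m); z points along the fingers, y is the line along which they close (so a half turn about z gives the same grasp; the last joint's range is limited). The gripper opens to 85 mm and grips with 20 to 120 N. Pads are 22 mm wide; open, the fingers measure 114 mm over their backs; the gripper's body (76 mm by 85 mm) begins 54 mm behind the grasp point. The pads swing forward as they close: fully open they stand 13 mm farther back than shut.
Start: joints at [1.079, 0.116, 1.442, -0, 1.584, -0.038], TCP at [0.296, 0.607, 0.245] pointing down, gripper open.
Joint ranges: [-2.83, 2.83], [-0.83, 2.19], [0.07, 2.5], [-1.14, 4.28], [0.01, 3], [-2.97, 2.97]. Speed limits (rad/s): [1.89, 1.89, 2.22, 3.14, 3.14, 3.14].

INTERFACE

Orientations are given as a rotation vector (axis times angle).
In Python, from rig import robot, eoat, read_state, grab_frame, job gives the robot as it stands. Calls block until the motion is done:
- robot.movep(position, orientation): joint-space move of the TCP to a pose.
- robot.servo_line(position, orientation=None, max_speed=0.15): straight line of the TCP; orientation=None keeps the orientation; max_speed is the mean speed in m/s.
- robot.move_joints(angles): joint-space move.
- eoat.release() and eoat.close(): open the fingers fully, or close them until they stop; the grip force is fixed at half the most.
- robot.sleep(seconds).
- robot.inverse_kinematics(position, orientation): joint angles nearest the present ones, or None.
- read_state(): the state.
- grab_frame(name): name is "scene" or "top" or "wrist"; returns a dict with "color" (420x560x3 uint8, red, green, blue), "range_z" (420x560 float32, m along the optical axis (not along the pixel's ray), 0 where there is no reading), "fx", "fy", "cx", "cy" (pixels), "R" (3x3) and "t" (3): a world point X has camera coordinates R X + t. Camera axes: x right, y down, z forward; pixel columns grow to the right and rows downward; lengths in m; the calibration is good to about 2 mm. A picture is of the moment at which its call begins.
A pose or a line that the arm cannot do raises robot.Unreachable and nothing moves.
- job.hand_in(): hands the job in; it is judged then, once.
The state is a dict: "time_s": time; "qpos": joint angles; "qvel": joint speeds; "tau": joint torques, N m; "position": TCP position; "orientation": TCP orientation; "contact_force": force on the tool from outside, world axes, zero at the start; "moment": the same for the moment, N m; "gripper_width": opening from 0.0 (shut) to 1.0 (fully open); "grip_force": force on a finger pad.
Only numpy, scipy, OpenCV 4.12 (cv2) and the standard library are available. Lean on these libraries where they do the work, as an engineer would, in place of code of your own. Each camera call takes 0.05 s, during which the arm holds its last target. There are 200 camera calls.

TASK

On the optics breadboard, swing the steel blade of the hinged bevel by its upright post until the blade lies against the side of the heavy steel block, without shoving the block away, then push the black clamp knob on the hinge fully down to lock it. Then stand the rectangular mirror (not the round lens or the narrow slit plate) upright on the breadboard close beside the middle of the blade's free tail, on either side, with its long foot parallel to the blade, and let go of it.

Things in the scene. Friction and masses are not known exactly. Their poses are not given: they have to be found in the camera images.
- blade_post (a point): Top centre of the upright post (16 mm diameter, 68 mm high) on the bevel's blade, 125 mm from the hinge. y axis: along the blade from hinge to post. Blade: flat steel bar 340 x 20 mm, top 14 mm high, hinged at its middle on a vertical axis. It starts near the flat dark fence (5 mm high), swings clockwise from above to the block, is stiff (3 N at the post) and stays where left.
- blade_tail (a point): Middle of the blade's free tail: on its centre line, on its top face (14 mm high), 115 mm from the hinge on the side away from the post; the tail ends 55 mm farther out. y axis along the blade towards the hinge and post, x across the blade.
- clamp_top (a point): Top centre of the black round mushroom clamp knob (36 mm diameter), on the blade's vertical hinge axis; 51 mm above the breadboard when up, 43 mm when down. It goes straight down with about 4 N and stays where left.
- clamp (a joint): Travel of the clamp knob: 0 up (unlocked), 0.008 m fully down (locked).
- block_face (a point): Middle of the top edge (35 mm high) of the side that the blade must lie against, on the heavy dark steel block, 140 x 70 x 35 mm high, 2.7 kg, loose beyond the blade. The point lies 115 mm from the hinge axis along that side. y axis along the 140 mm side, away from the hinge; x into the block. The blade is flush against the side when its y is parallel to this y.
- mirror: Rectangular mirror in a black frame on an aluminium foot, 0.22 kg. Foot 90 (y) x 30 (x) x 12 mm high; centred on it the frame, 60 (y) x 12 (x) mm, from 12 to 66 mm height. Origin: centre of the foot's underside, z up. Stands in one of three places; a round lens on a like foot and a tall narrow slit plate stand in the others.
Not all that is in view belongs to the job. Leave any pink or yellow look-alike of the mirror alone.

How it is judged:
By the outcome, as a careful person would: the job done as asked, in the order asked, and still so for the second after the job is handed in, with the robot touching nothing.
It also fails if it takes over 56 s, if anything falls off the work surface, if the arm or the gripper's body presses on something with over 40 N, if the wrist force passes 120 N, or if a joint passes its speed limit or range.

## Working session

There is one attempt and no reset: what is moved stays moved. The work goes in short steps, each a Python script; the robot and the scene stay as the last script left them, time stands still between calls to the robot, and variables do not carry over. Pictures are saved under pics/ and viewed, at most 10 in all, crops included, and the job is handed in when it is done.

```bash
mkdir -p pics
python3 - <<'E'
from rig import *
import cv2,numpy as np
for n in("top","scene"):
    f=grab_frame(n);cv2.imwrite(f"pics/{n}0.png",f["color"][:,:,::-1]);np.savez(f"{n}0.npz",**f)
    print(n,f["fx"],f["R"].round(3).tolist(),f["t"])
s=read_state();print(s["time_s"],s["orientation"],robot.finger_overhang)
E
```

```text
top 468.641177992448 [[0.006, -1.0, 0.028], [-0.982, -0.011, -0.19], [0.19, -0.027, -0.981]] [0.05131607 0.48785161 1.04840231]
scene 429.46338105943744 [[0.351, 0.936, 0.004], [0.605, -0.224, -0.764], [-0.715, 0.27, -0.645]] [-0.23964526 -0.19822919  1.55325747]
0.1 [-7.06666662e-01 -3.06084197e+00  1.52218196e-03] 0.014
```

View pics/top0.png

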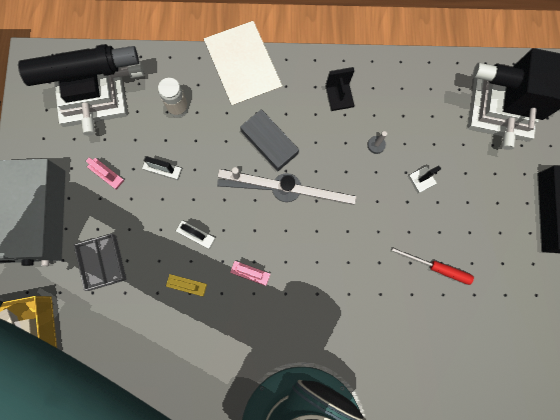

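View pics/scene0.png

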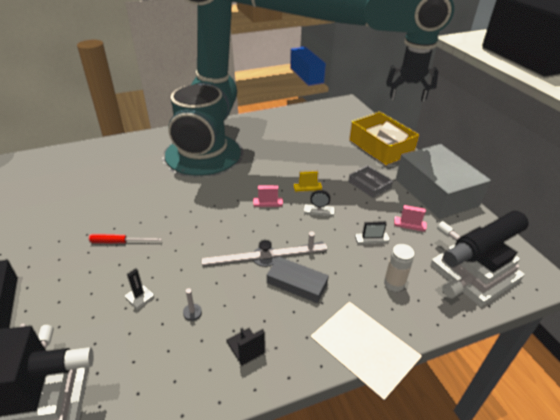

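The top view shows the hinge knob at (288,183), the post at (236,172) and the block at (270,138).

Things that could be taken for the mirror, by top pixel:
- **(162,167):** white foot, rectangular frame; (373,233) in the scene view. This is my choice.
- **(195,233):** round lens.
- **(423,178):** narrow slit plate.
- **(104,173) and (250,271):** pink look-alikes.
- **(186,285):** yellow look-alike.

Next I'll check the choice in a close crop and measure.

```bash
cat > h.py <<'E'
import numpy as np,cv2
def ray(f,uv,z):
    uv=np.atleast_2d(uv).astype(float);R,t=f["R"],f["t"]
    d=np.c_[(uv[:,0]-f["cx"])/f["fx"],(uv[:,1]-f["cy"])/f["fy"],np.ones(len(uv))]@R
    c=-R.T@t
    return (c+d*((z-c[2])/d[:,2])[:,None])[:,:2]
def cloud(f):
    v,u=np.indices(f["range_z"].shape);Z=f["range_z"]
    P=np.stack([(u-f["cx"])/f["fx"]*Z,(v-f["cy"])/f["fy"]*Z,Z],-1)
    return (P-f["t"])@f["R"]
def rect(f,m,z):
    "min-area rectangle (centre, long dir angle, long, short) of mask pixels cast on plane z"
    n,l,s,_=cv2.connectedComponentsWithStats(m.astype(np.uint8));k=1+np.argmax(s[1:,4])
    c=max(cv2.findContours((l==k).astype(np.uint8),0,cv2.CHAIN_APPROX_NONE)[0],key=len)[:,0]
    P=ray(f,c,z);b=cv2.boxPoints(cv2.minAreaRect((P*1000).astype(np.float32)))/1000
    e1,e2=b[1]-b[0],b[2]-b[1]
    L,S=(e1,e2) if np.hypot(*e1)>np.hypot(*e2) else (e2,e1)
    return b.mean(0),np.arctan2(L[1],L[0]),np.hypot(*L),np.hypot(*S),b,P
def box(shape,u0,u1,v0,v1):
    m=np.zeros(shape,bool);m[v0:v1,u0:u1]=1;return m
E
python3 - <<'E'
from h import *
f=dict(np.load("top0.npz"));C=f["color"];H=cloud(f)[:,:,2];B=lambda *a:box(H.shape,*a)
hsv=cv2.cvtColor(C,cv2.COLOR_RGB2HSV);V=hsv[:,:,2]
def show(n,r):print(n,r[0].round(4),np.degrees(r[1]).round(1),r[2:4],r[4].round(3).tolist())
show("mirror",rect(f,B(135,190,148,190)&(V>185),.012))
show("block",rect(f,B(235,305,100,175)&(H>.028),.035))
show("blockdark",rect(f,B(235,305,100,175)&(V<105)&(H>.025),.035))
show("blade",rect(f,B(210,365,165,210)&(V>150)&(H<.03),.014))
show("knob",rect(f,B(270,305,168,200)&(H>.04),.051))
show("post",rect(f,B(225,248,160,185)&(H>.055),.068))
for n,(u,v,u2,v2) in {"top":(130,95,370,255),"scene":(190,170,430,330)}.items():
    g=np.load(n+"0.npz")["color"][v:v2,u:u2,::-1]
    cv2.imwrite(f"pics/c_{n}.png",cv2.resize(g,(720,480),interpolation=2))
cv2.imwrite("pics/c.png",0*g) if 0 else None
E
```

```text
mirror [0.599 0.342] 74.4 (np.float32(0.08977354), np.float32(0.029053638)) [[0.5730000138282776, 0.30300000309944153], [0.6010000109672546, 0.29499998688697815], [0.625, 0.38100001215934753], [0.597000002861023, 0.3889999985694885]]
block [0.6708 0.0801] 42.3 (np.float32(0.14193553), np.float32(0.07126419)) [[0.593999981880188, 0.05900000035762787], [0.6420000195503235, 0.006000000052154064], [0.746999979019165, 0.10100000351667404], [0.6990000009536743, 0.15399999916553497]]
blockdark [0.67 0.08] 42.1 (np.float32(0.14076166), np.float32(0.07207457)) [[0.593999981880188, 0.05999999865889549], [0.6420000195503235, 0.006000000052154064], [0.7459999918937683, 0.10100000351667404], [0.6980000138282776, 0.15399999916553497]]
blade [0.5549 0.0333] -89.2 (np.float32(0.3781296), np.float32(0.11058442)) [[0.4970000088214874, 0.22200000286102295], [0.5019999742507935, -0.15700000524520874], [0.6129999756813049, -0.1550000011920929], [0.6069999933242798, 0.22300000488758087]]
knob [0.5552 0.0366] 0.3 (np.float32(0.0340531), np.float32(0.033005204)) [[0.5379999876022339, 0.05299999937415123], [0.5379999876022339, 0.019999999552965164], [0.5720000267028809, 0.019999999552965164], [0.5720000267028809, 0.05299999937415123]]
post [0.5788 0.1587] 27.0 (np.float32(0.01733172), np.float32(0.014552677)) [[0.5680000185966492, 0.16099999845027924], [0.5740000009536743, 0.14800000190734863], [0.5899999737739563, 0.15600000321865082], [0.5830000042915344, 0.16899999976158142]]
```

View pics/c_scene.png

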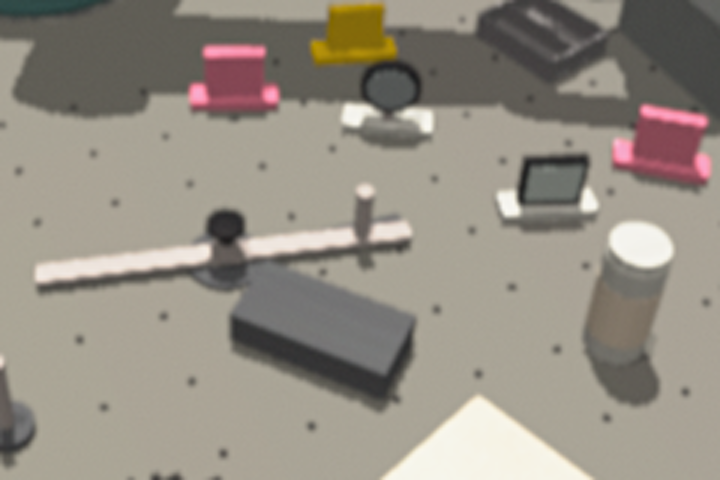

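View pics/c_top.png

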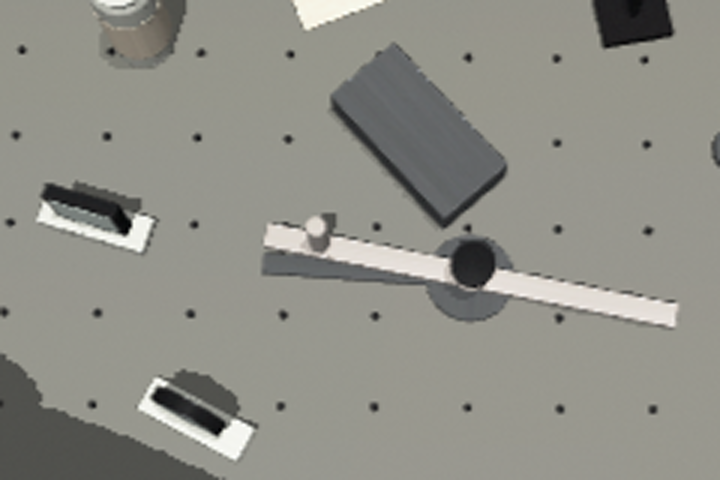

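The crops confirm it: the mirror is the rectangular plate on a white foot at top (162,167), and the lens is at (195,233). The block face lies at 42.2° and the post is at about 79°. Now I'll swing the blade with the closed fingers.

```bash
cat >> h.py <<'E'
def down(psi): return np.pi*np.array([np.cos(psi/2),np.sin(psi/2),0])   # tool down, tool x at yaw psi
hinge=np.array([.5552,.0366]); FACE=np.radians(42.2)
def behind(th,off):
    return hinge+.125*np.array([np.cos(th),np.sin(th)])+off*np.array([-np.sin(th),np.cos(th)])
E
python3 - <<'E'
from h import *; from rig import *
eoat.close()
def go(thd,off,z,v=.1,m=None):
    th=np.radians(thd);p=[*behind(th,off),z];o=down(th+np.pi/2)
    (m or (lambda p,o:robot.servo_line(p,o,max_speed=v)))(p,o)
    s=read_state();F=np.array(s["contact_force"])[:2]@[-np.sin(th),np.cos(th)]
    print(thd,round(s["time_s"],2),"F",round(F,2));return F
go(79,.032,.13,m=robot.movep)
F0=go(79,.032,.048,.2)
for t in (79,74,69,64,59,54,50,47): go(t,.019,.048,.06)
E
```

```text
79 2.75 F -0.09
79 3.31 F -0.02
79 3.67 F -0.83
74 4.01 F -0.37
69 4.34 F -0.07
64 4.67 F 0.41
59 5.01 F 0.6
54 5.34 F 1.07
50 5.64 F 0.4
47 5.9 F 0.21
```

Run:
```python
from h import *; from rig import *
f=grab_frame("top");g=f["color"][95:255,200:440,::-1]
w=grab_frame("scene")["color"][170:330,190:430,::-1]
cv2.imwrite("pics/p1.png",np.vstack([cv2.resize(x,(450,300),interpolation=2) for x in (g,w)]))
s=read_state();print(s["contact_force"],s["position"],s["gripper_width"])
```

```text
[0.11476431 0.51663147 0.13460149] [0.626319   0.14107682 0.04800494] 0.0019159322576574774
```

View pics/p1.png

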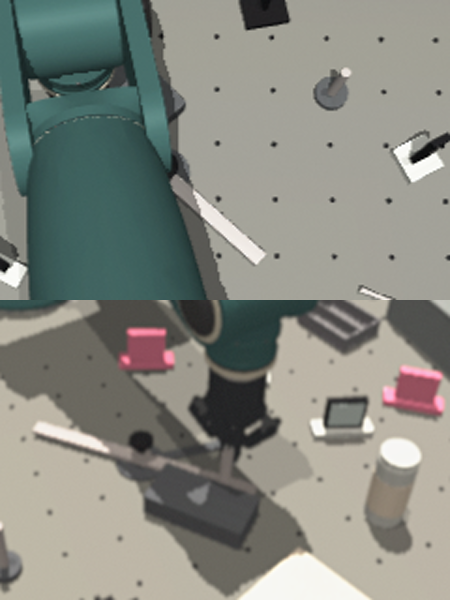

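The blade follows the fingers and the tail shows clear in the top view, at crop (220,220). I'll close the last degrees, tracking force and tail angle.

```bash
cat >> h.py <<'E'
def tail(f):
    V=f["color"].min(2);H=cloud(f)[:,:,2]
    b=np.zeros(V.shape,np.uint8);c=f["R"]@[*hinge,.014]+f["t"]
    # region: ring 45..175 mm from hinge, tail sector
    v,u=np.indices(V.shape);P=ray(f,np.c_[u.ravel(),v.ravel()],.014)-hinge
    r=np.hypot(*P.T);a=np.degrees(np.arctan2(-P[:,1],-P[:,0]))
    m=((r>.04)&(r<.18)&(a>28)&(a<62)).reshape(V.shape)&(V>145)
    q=rect(f,m,.014);a=np.degrees(q[1])%180
    return a,q[0],q[2],q[3]
E
python3 - <<'E'
from h import *; from rig import *
print(tail(grab_frame("top")))
for t in (46,45,44.5,44,43.5,43,42.7,42.4):
    th=np.radians(t)
    robot.servo_line([*behind(th,.019),.048],down(th+np.pi/2),max_speed=.02)
    s=read_state();F=np.array(s["contact_force"])[:2]@[-np.sin(th),np.cos(th)]
    print(t,round(s["time_s"],2),"F",round(F,2))
    if F>5:break
print(tail(grab_frame("top")))
E
```

```text
(np.float32(62.04872), array([ 0.45802736, -0.0398752 ], dtype=float32), np.float32(0.13345392), np.float32(0.099528216))
46 6.31 F 1.02
45 6.57 F 0.96
44.5 6.82 F 1.09
44 7.07 F 1.39
43.5 7.32 F 1.69
43 7.57 F 0.47
42.7 7.82 F 1.71
42.4 8.07 F 1.49
(np.float32(62.048733), array([ 0.45692328, -0.04541998], dtype=float32), np.float32(0.12262298), np.float32(0.096280985))
```

```bash
sed -i 's/(V>145)/(V>175)/' h.py
python3 - <<'E'
from h import *; from rig import *
f=grab_frame("top");print(tail(f))
np.savez("t2.npz",**f)
cv2.imwrite("pics/p2.png",np.vstack([cv2.resize(x,(450,300),interpolation=2) for x in (f["color"][95:255,200:440,::-1],grab_frame("scene")["color"][230:310,250:370,::-1])]))
E
```

```text
(np.float32(41.636436), array([ 0.47203624, -0.04453107], dtype=float32), np.float32(0.1060438), np.float32(0.019662913))
```

View pics/p2.png

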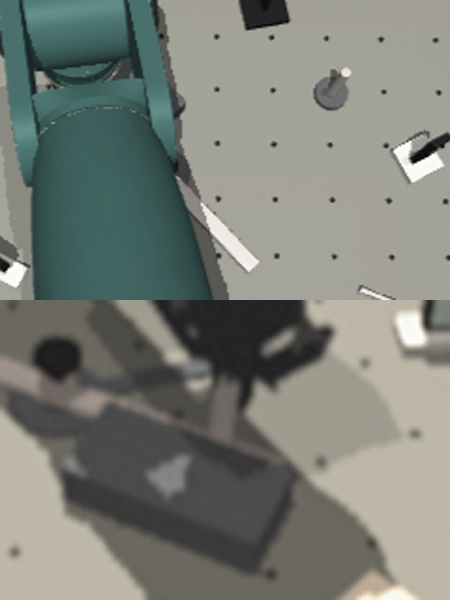

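Run:
```python
from h import *; from rig import *
th=np.radians(42.4);o=down(th+np.pi/2)
robot.servo_line([*behind(th,.03),.048],o,max_speed=.1)
robot.servo_line([*behind(th,.04),.12],o,max_speed=.25)
robot.movep([.5,.10,.36],o)
f=grab_frame("wrist");np.savez("w1.npz",**f);cv2.imwrite("pics/w1.png",f["color"][:,:,::-1])
print(read_state()["time_s"],read_state()["contact_force"])
```

```text
10.025 [ 0.48082759 -0.45267668 -0.78861495]
```

View pics/w1.png

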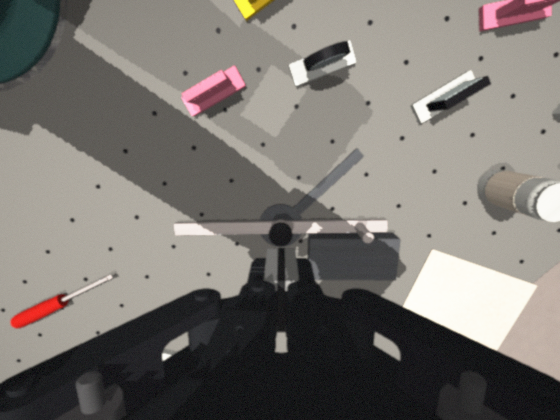

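The wrist view shows the blade from (175,229) to (387,226), lying nearly along the block's near edge at (308–398, 235). I'll fit both edges for angle and gap.

Run:
```python
from h import *
f=dict(np.load("w1.npz"));C=f["color"];V=C.min(2).astype(int)
for u in (180,240,330,350,385):print(u,V[214:246,u].tolist())
def edge(us,rows,z,fn):
    uv=np.array([[u,fn(V[rows[0]:rows[1],u])+rows[0]] for u in us]);P=ray(f,uv,z)
    r=np.polyfit(uv[:,0],uv[:,1],1);k=abs(uv[:,1]-np.polyval(r,uv[:,0]))<1.5
    vx,vy,x,y=cv2.fitLine(P[k].astype(np.float32),cv2.DIST_HUBER,0,.01,.01).ravel()
    s=np.sign(vx);vx*=s;vy*=s
    d=vx*(hinge[1]-y)-vy*(hinge[0]-x)
    print(z,"ang",np.degrees(np.arctan2(vy,vx)),"hinge left-of-line",d*1e3,k.sum(),uv[::12,1].tolist())
up=lambda c:np.argmax(np.diff(c))+.5
edge([*range(180,255),*range(325,350),*range(376,384)],(216,230),.014,up)
dn=lambda c:np.argmin(np.diff(c))+.5
edge([*range(180,255)],(224,240),.014,dn)
edge([*range(322,355),*range(376,384)],(224,236),.014,dn)
m=(V>150)[:,:]&box(V.shape,165,395,215,240);r=rect(f,m,.014);print(r[0],np.degrees(r[1]),r[2:4])
H=cloud(f)[:,:,2]
m=(H>.028)&(V<100)&box(V.shape,300,410,215,285);r=rect(f,m,.035);print("block",r[0],np.degrees(r[1]),r[2:4],r[4].tolist())
r=rect(f,box(V.shape,260,300,210,260)&(V<45)&(H>.045),.051);print("knob",r[0],r[2:4])
```

```text
180 [163, 165, 161, 162, 161, 157, 148, 131, 123, 169, 224, 236, 236, 236, 237, 234, 234, 232, 234, 232, 222, 183, 167, 164, 163, 162, 162, 162, 162, 164, 161, 162]
240 [87, 91, 90, 91, 85, 78, 68, 79, 102, 127, 137, 136, 132, 134, 137, 138, 134, 131, 131, 122, 108, 92, 89, 86, 87, 89, 91, 89, 88, 91, 102, 133]
330 [93, 91, 91, 83, 73, 72, 91, 114, 130, 135, 136, 140, 135, 135, 133, 136, 133, 132, 117, 72, 43, 39, 40, 40, 49, 63, 69, 66, 68, 66, 67, 70]
350 [163, 163, 163, 149, 134, 125, 172, 226, 229, 223, 190, 151, 134, 134, 132, 130, 134, 124, 105, 66, 41, 43, 39, 39, 47, 57, 63, 69, 67, 64, 67, 65]
385 [164, 163, 165, 155, 145, 144, 186, 225, 231, 233, 232, 232, 232, 232, 231, 227, 223, 198, 128, 69, 52, 54, 56, 59, 78, 104, 114, 112, 97, 80, 66, 66]
0.014 ang 43.386112 hinge left-of-line -8.467477263444069 99 [223.5, 222.5, 228.5, 221.5, 221.5, 222.5, 222.5, 220.5, 220.5]
0.014 ang 43.324276 hinge left-of-line 11.103784868886725 69 [234.5, 234.5, 234.5, 235.5, 234.5, 234.5, 233.5]
0.014 ang 43.609352 hinge left-of-line 11.978079719281762 37 [232.5, 232.5, 232.5, 231.5]
[ 0.45675248 -0.05449457] 42.34775 (np.float32(0.101621956), np.float32(0.04015707))
block [0.66225684 0.07805257] 46.4653 (np.float32(0.15545654), np.float32(0.08991686)) [[0.5761251449584961, 0.052669961005449295], [0.6413110494613647, -0.009264194406569004], [0.7483885288238525, 0.10343518853187561], [0.6832026243209839, 0.16536933183670044]]
knob [0.5557308  0.03702885] (np.float32(0.03433448), np.float32(0.03266214))
```

Run:
```python
from h import *
f=dict(np.load("w1.npz"));V=f["color"].astype(float).mean(2)
def sub(c):  # subpixel half-level crossing upward
    lo,hi=c.min(),np.median(c[-5:]);i=np.argmin(c);j=i+np.argmax(c[i:]>(lo+hi)/2)
    return j-(c[j]-(lo+hi)/2)/(c[j]-c[j-1])
us=[*range(314,350),*range(384,394)]
uv=np.array([[u,sub(V[232:246,u])+232] for u in us]);print(uv[::5,1].round(1))
r=np.polyfit(uv[:,0],uv[:,1],1);uv=uv[abs(uv[:,1]-np.polyval(r,uv[:,0]))<1.]
P=ray(f,uv,.035).astype(np.float32);vx,vy,x,y=cv2.fitLine(P,cv2.DIST_HUBER,0,.01,.01).ravel()
s=np.sign(vx);print(len(uv),np.degrees(np.arctan2(s*vy,s*vx)),s*(vx*(hinge[1]-y)-vy*(hinge[0]-x))*1e3)
P=ray(f,[[308,234],[398,237],[396,279],[310,277]],.035);print(P)
```

```text
[238.4 238.5 238.4 238.6 238.6 238.2 238.5 238.2 238.3 238.3]
45 42.416763 12.595749078873522
[[0.59101455 0.06197426]
 [0.69659883 0.15162478]
 [0.74706511 0.1017106 ]
 [0.64324021 0.01178191]]
```

The block face is at 42.4° and the blade at 43.4°, so about 1° (2 mm) is left. I'll push on in small steps until the force jumps.

Run:
```python
from h import *; from rig import *
o=lambda t:down(np.radians(t)+np.pi/2)
B=lambda t,off,z:[*behind(np.radians(t),off),z]
robot.movep(B(43,.04,.12),o(43))
robot.servo_line(B(43,.03,.048),o(43),max_speed=.25)
b=np.array(read_state()["contact_force"])
for t in np.r_[42.6,np.arange(42.2,40.2,-.2)]:
    th=np.radians(t);n=[-np.sin(th),np.cos(th)]
    robot.servo_line(B(t,.019,.048),o(t),max_speed=.02 if t<42.6 else .1)
    s=read_state();F=(np.array(s["contact_force"])-b)[:2]@n
    print(round(t,1),round(s["time_s"],2),"F",round(F,2),"lag",((np.array(s["position"])[:2]-B(t,.019,0)[:2])@n*1e3).round(2))
    if F>4.5:break
```

```text
42.6 11.79 F -0.0 lag -0.76
42.2 12.04 F 0.78 lag 0.08
42.0 12.29 F -0.45 lag 0.07
41.8 12.54 F 0.18 lag -0.01
41.6 12.79 F 1.48 lag 0.11
41.4 13.04 F 3.13 lag 0.13
41.2 13.29 F 1.38 lag 0.05
41.0 13.54 F 2.01 lag 0.02
40.8 13.79 F 6.28 lag 0.41
```

Contact at 40.8 (6.3 N). Now I'll back off and check from the same viewpoint.

```bash
cat > chk.py <<'E'
from h import *
def line(f,us,r0,r1,z,kind):
    V=f["color"].astype(float).mean(2);uv=[]
    for u in us:
        c=V[r0:r1,u]
        if kind=="block":
            lo,hi=c.min(),np.median(c[-5:]);i=np.argmin(c);j=i+np.argmax(c[i:]>(lo+hi)/2);uv.append([u,r0+j-(c[j]-(lo+hi)/2)/(c[j]-c[j-1])])
        else: uv.append([u,r0+(np.argmax if kind=="up" else np.argmin)(np.diff(c))+.5])
    uv=np.array(uv);m=np.median(uv[:,1]);r=np.polyfit(*uv[abs(uv[:,1]-m)<6].T,1);uv=uv[abs(uv[:,1]-np.polyval(r,uv[:,0]))<1.3]
    vx,vy,x,y=cv2.fitLine(ray(f,uv,z).astype(np.float32),cv2.DIST_HUBER,0,.01,.01).ravel();s=np.sign(vx)
    return len(uv),round(float(np.degrees(np.arctan2(s*vy,s*vx))),2),round(float(s*(vx*(hinge[1]-y)-vy*(hinge[0]-x))*1e3),2)
def report(f):
    print("blade near",line(f,[*range(180,255),*range(325,350),*range(376,384)],214,232,.014,"up"))
    print("blade tail far",line(f,range(185,250),226,242,.014,"dn"))
    print("block",line(f,[*range(314,350),*range(384,394)],231,248,.035,"block"))
E
python3 - <<'E'
from chk import *; from rig import *
report(dict(np.load("w1.npz")))
o=down(np.radians(40.8)+np.pi/2);B=lambda off,z:[*behind(np.radians(40.8),off),z]
robot.servo_line(B(.03,.048),o,max_speed=.1);robot.servo_line(B(.04,.12),o,max_speed=.25)
robot.movep([.5,.10,.36],down(np.radians(42.4)+np.pi/2))
f=grab_frame("wrist");np.savez("w2.npz",**f);report(f);print(read_state()["time_s"])
V=f["color"].min(2)
for u in (190,230,330,385):print(u,V[214:246,u].tolist())
E
```

```text
blade near (93, 43.38, -8.43)
blade tail far (60, 43.54, 10.72)
block (45, 42.48, 12.58)
blade near (94, 41.9, -7.99)
blade tail far (61, 41.2, 12.73)
block (46, 42.55, 12.79)
15.6083
190 [87, 89, 90, 104, 114, 122, 134, 184, 225, 236, 236, 237, 236, 234, 232, 232, 232, 230, 218, 174, 162, 165, 163, 163, 161, 163, 163, 162, 164, 163, 161, 161]
230 [92, 87, 89, 86, 79, 68, 74, 101, 126, 133, 135, 133, 132, 134, 136, 135, 133, 131, 122, 106, 94, 88, 87, 93, 105, 132, 151, 160, 161, 161, 162, 161]
330 [87, 89, 90, 93, 82, 72, 74, 87, 110, 129, 133, 135, 135, 136, 136, 133, 133, 134, 125, 105, 69, 46, 37, 39, 49, 62, 65, 67, 66, 69, 67, 69]
385 [159, 162, 164, 163, 162, 159, 150, 143, 166, 219, 229, 231, 229, 230, 228, 228, 227, 227, 219, 194, 134, 77, 52, 61, 79, 107, 116, 112, 94, 77, 64, 67]
```

The blade is at 41.9° against the block at 42.5°, within noise. The block has not moved. Now I'll press the clamp.

Run:
```python
from chk import *; from rig import *
o=down(np.radians(42.4)+np.pi/2);p=[.5555,.0368]
robot.movep([*p,.085],o)
b=read_state()["contact_force"][2]
robot.servo_line([*p,.068],o,max_speed=.1)
for z in np.arange(.065,.0515,-.001):
    robot.servo_line([*p,z],o,max_speed=.03);s=read_state();F=s["contact_force"][2]-b
    print(round(z-.014,4),round(s["position"][2]-.014,4),round(F,1))
    if F>14:break
robot.servo_line([*p,.10],o,max_speed=.25)
robot.movep([.5,.10,.36],o)
f=grab_frame("wrist");np.savez("w3.npz",**f);report(f)
H=cloud(f)[:,:,2];m=box(H.shape,260,300,210,260)&(f["color"].max(2)<60);print("knob h",np.percentile(H[m],[50,80,95]));print(read_state()["time_s"])
H=cloud(dict(np.load("w2.npz")))[:,:,2];print("before",np.percentile(H[m],[50,80,95]))
```

```text
0.051 0.0512 -0.8
0.05 0.0503 1.6
0.049 0.0491 1.9
0.048 0.048 2.1
0.047 0.0469 2.0
0.046 0.0459 1.8
0.045 0.0449 2.1
0.044 0.0439 1.7
0.043 0.0429 2.0
0.042 0.0426 9.5
0.041 0.0424 17.6
blade near (95, 41.81, -8.1)
blade tail far (58, 42.34, 10.05)
block (46, 42.5, 12.69)
knob h [0.04221924 0.04374991 0.35782562]
21.225
before [0.05021448 0.05159404 0.3575218 ]
```

The knob reads 42 mm high, so it is locked, and the blade and block are unchanged. Now the mirror.

```bash
cat >> h.py <<'E'
BL=np.radians(42.2);d=np.array([np.cos(BL),np.sin(BL)]);PL=hinge-.115*d+.031*np.array([d[1],-d[0]])
M=np.array([.599,.342]);PM=np.radians(74.4)
E
python3 - <<'E'
from h import *; from rig import *
for k in (0,np.pi):
    print(k,[None if q is None else np.round(q,2) for q in (robot.inverse_kinematics([*M,.042],down(PM+k)),robot.inverse_kinematics([*PL,.042],down(BL+k)))])
k=0
eoat.release()
robot.movep([*M,.14],down(PM+k))
robot.servo_line([*M,.042],down(PM+k),max_speed=.2)
eoat.close()
s=read_state();print(s["time_s"],s["gripper_width"],s["grip_force"])
robot.servo_line([*M,.13],down(PM+k),max_speed=.2)
f=grab_frame("wrist");np.savez("w4.npz",**f);cv2.imwrite("pics/w4.png",f["color"][:,:,::-1]);s=read_state();print(s["time_s"],s["gripper_width"],s["contact_force"],PL)
E
```

```text
0 [array([ 0.48,  0.27,  1.61, -0.  ,  1.27,  0.75]), array([-0.18, -0.15,  2.04, -0.  ,  1.25,  0.65])]
3.141592653589793 [array([ 0.48,  0.27,  1.61, -0.  ,  1.27, -2.39]), array([-0.18, -0.15,  2.04,  0.  ,  1.25, -2.49])]
24.6 0.13241996648161372 59.79639530181885
25.2417 0.13086273540358523 [ 0.29565111 -0.42999077 -3.32968599] [ 0.49083081 -0.06361281]
```

View pics/w4.png

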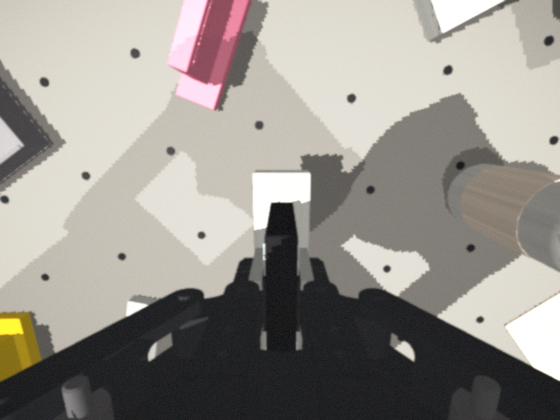

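The mirror is held square, with its foot at (254–310, 171). I'll work out the offset along the foot, then place it.

Run:
```python
from h import *; from rig import *
f=dict(np.load("w4.npz"));m=np.array([np.cos(PM),np.sin(PM)])
e=(ray(f,[[254,171],[310,171]],.100)-M);a=e@m;c=e@[-m[1],m[0]];print("end along",a,"across",c)
sg=np.sign(a.mean());off=a.mean()-sg*.045;print("centre offset along tool x",off)
if abs(off)>.012: off=0
P=PL-off*np.array([np.cos(BL),np.sin(BL)]);o=down(BL)
robot.movep([*P,.14],o)
robot.servo_line([*P,.052],o,max_speed=.2)
b=read_state()["contact_force"][2]
for z in np.arange(.046,.0385,-.001):
    robot.servo_line([*P,z],o,max_speed=.04);F=read_state()["contact_force"][2]-b;print(round(z,3),round(F,1))
    if F>3:break
eoat.release();robot.sleep(.2)
robot.servo_line([*P,.16],o,max_speed=.25)
robot.movep([.5,.10,.36],down(np.radians(42.4)+np.pi/2))
f=grab_frame("wrist");np.savez("w5.npz",**f);cv2.imwrite("pics/w5.png",f["color"][:,:,::-1]);print(read_state()["time_s"])
V=f["color"].min(2)
```

```text
end along [0.04507462 0.04503882] across [ 0.01450374 -0.01389334]
centre offset along tool x 5.671608621204971e-05
0.046 0.8
0.045 -0.2
0.044 -0.1
0.043 0.5
0.042 1.2
0.041 13.8
31.6583
```

View pics/w5.png

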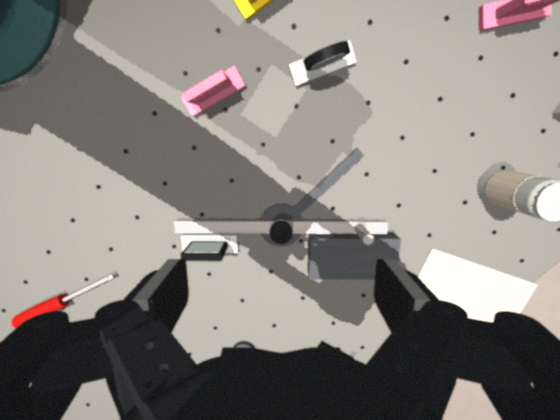

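The mirror stands beside the tail at (182–239, 235–257). One last numeric check of the blade, block and foot.

Run:
```python
from chk import *; from rig import *
f=dict(np.load("w5.npz"));report(f)
V=f["color"].min(2)
for u in (185,195,215,230,236):print(u,V[218:262,u].tolist())
e=ray(f,[[181.5,240],[239,240]],.012)-hinge;print("foot ends along",e@d,"want -.160,-.070")
print(line(f,range(184,200),232,242,.012,"up"),np.array(read_state()["contact_force"]).round(2))
```

```text
blade near (91, 42.21, -7.97)
blade tail far (36, 42.22, 24.07)
block (40, 42.36, 12.45)
185 [154, 147, 160, 217, 243, 248, 249, 248, 248, 247, 247, 246, 246, 247, 238, 182, 160, 219, 252, 254, 254, 254, 254, 254, 254, 254, 254, 253, 250, 224, 154, 104, 106, 130, 134, 78, 44, 42, 48, 44, 44, 44, 58, 69]
195 [84, 89, 96, 134, 196, 240, 248, 248, 247, 247, 246, 246, 247, 245, 232, 176, 162, 220, 251, 253, 251, 244, 223, 152, 132, 147, 155, 151, 153, 154, 156, 156, 154, 170, 165, 98, 49, 47, 50, 45, 44, 58, 99, 148]
215 [81, 80, 91, 118, 145, 149, 152, 149, 152, 149, 153, 154, 150, 150, 146, 144, 160, 221, 251, 253, 248, 242, 225, 150, 133, 148, 154, 154, 152, 150, 156, 154, 154, 168, 167, 99, 49, 48, 49, 46, 46, 50, 81, 130]
230 [79, 77, 90, 117, 146, 151, 154, 150, 151, 154, 151, 151, 149, 148, 139, 118, 113, 135, 167, 168, 162, 162, 173, 222, 247, 248, 243, 215, 186, 179, 181, 182, 178, 178, 163, 124, 123, 153, 179, 181, 184, 182, 186, 180]
236 [89, 80, 92, 118, 145, 154, 152, 150, 152, 155, 151, 149, 152, 147, 136, 116, 106, 118, 138, 144, 146, 145, 144, 145, 153, 178, 219, 242, 249, 250, 251, 252, 252, 253, 245, 171, 120, 133, 162, 182, 184, 184, 186, 183]
foot ends along [-0.15984826 -0.06654111] want -.160,-.070
(16, 42.22, 14.53) [-0.19 -0.01 -0.32]
```

The foot is parallel at 42.2°, with a gap of about 3–4 mm, and is centred on the tail to within about 2 mm. The blade (42.2°) and block (42.4°) are flush. Handing in.

```bash
python3 -c "
from rig import *
print(job.hand_in())"
```

```text
the job is handed in; nothing more can be done
None
```

I swung the blade flush against the block, locked the clamp, stood the mirror parallel beside the tail and let go of it, and handed the job in at about 32 s; the verdict was not shown.

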